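# Locate a ground arbor in a V-block and nip its clamp screw

## Task

Slide the ground arbor gently along the V-block until its far end rests against the end stop. Then turn the knurled clamp screw on top of the stirrup clockwise until it seats on the arbor, and stop as soon as the resistance clearly rises: finger-tight, without forcing it so far that the stirrup is dragged out of square on the block. Let go, and leave the dial gauge, the spanner and the oil bottle where they are.

Things in the scene. Friction and masses are not known exactly. Their poses are not given: they have to be found in the camera images.
- vblock: Steel magnetic V-block held fast on the table, 100 mm long (x), 70 wide, 70 high, with a 90 degree V along its top. Origin: centre of its underside, on the table; +x runs along the V towards the end stop, z up. The arbor's axis lies 70 mm above the table, at y = 0.
- end_stop: Dark steel plate, 44 mm wide and 10 mm thick, fixed across the V-block's +x face, up to 90 mm above the table. Origin: on the table, in the middle of the face that the arbor meets, which is at x = +50 mm of the V-block. Press the arbor on it gently, under about 25 N; over 40 N is ramming.
- arbor: Loose plain ground steel bar, 28 mm diameter, 120 mm long, about 0.58 kg, lying in the V under the stirrup. Origin: its centre; x along its length, parallel to the V-block's x. Oiled: it slides with 1 to 3 N. It starts 10 to 30 mm short of the stop; home, its centre is at x = -10 mm of the V-block.
- arbor_end (a point): Centre of the arbor's near (-x) end face, 28 mm across. It overhangs the V-block's -x face by 20 mm when the arbor is home and by 30 to 50 mm at the start, so it can be pushed or pinched there.
- stirrup: Dark steel stirrup (an upside-down U) straddling the middle of the V-block: bridge 20 mm long in x, 88 mm wide in y, its top 106 mm above the table, with a 20 mm round boss up to 110 mm. Origin and axes as the V-block's while square. It gives springily about the vertical under too much screw torque: about 0.1 rad for each 0.2 N m, and must not pass 0.2 rad.
- clamp_screw: Upright clamp screw in the stirrup at x = y = 0 of the V-block. Knurled head 34 mm across, 22 mm tall, 10 mm or more clear above the boss. Origin: centre of the head's top face, z up. Clockwise from above lowers it, 6 mm a turn. It starts 0.3 to 0.6 turn from seated, hidden. Turns freely at about 0.06 N m; seated, torque climbs steeply: 0.15 to 0.3 N m is right, 0.45 too much.
- dial_gauge: Bystander: dial gauge lying flat, round case 58 mm across, 22 mm high, with an 8 mm stem pointing away from the V-block. Origin: centre of its underside.
- spanner: Bystander: open-ended steel spanner, 150 mm long, lying flat on the +y side of the V-block. Origin: on the table, near its middle.
- oiler: Bystander: small clear oil bottle with a black cap, 40 mm across, 85 mm tall, standing on the +y side of the V-block. Origin: centre of its underside.
Mind the look-alikes: they are no part of the job. What is shaped like the vblock but blue or yellow is not meant.

How it is judged:
On the way, in this order (a step that is already met when the one before it is completed fails the run):
1. the arbor lies home against the end stop (x of arbor in the frame of vblock above -0.012 m), for 0.2 s.
2. the screw's tip is seated on the arbor (contact force between clamp_screw and arbor above 10 N), for 0.2 s.
At the end, for the whole second after the job is handed in: The arbor lies against the end stop (within 2 mm), the clamp screw presses on it with more than 10 N, and the stirrup is square to the V-block within 0.2 rad (x of arbor in the frame of vblock above -0.012 m and contact force between clamp_screw and arbor above 10 N and angle between the x axis of stirrup and the x axis of vblock, either way round below 0.2 rad); the robot touches nothing.
It fails at once if the screw is overtightened: the stirrup is dragged more than 0.2 rad out of square (angle between the x axis of stirrup and the x axis of vblock, either way round above 0.2 rad).
It fails at once if the arbor is rammed against the end stop with over 40 N (contact force between arbor and end_stop above 40 N).
It fails at once if the dial gauge, spanner or oil bottle is moved more than 15 mm (distance of any of dial_gauge, spanner, oiler from where it was at the start of the episode above 0.015 m).
It also fails if it takes over 72 s, if anything falls off the work surface, if the arm or the gripper's body presses on something with over 40 N, if the wrist force passes 120 N, or if a joint passes its speed limit or range.

## Robot

A 6-joint arm with a two-finger parallel gripper is mounted at the origin on the work surface. World frame = base frame: x ahead of the robot, y to its left, z up, the work surface at z = 0. Lengths are in m, angles in rad, forces in N, time in s.
With the tool pointing down it reaches from about 0.325 to 0.9 m from the base axis. Payload 6.1 kg.
Tool frame: the origin (TCP) lies midway between the tips of the shut fingers; the grasp point (between the pads) lies 19 mm behind it; z points along the fingers, y is the direction in which the jaws open and shut (so a half turn about z gives the same grasp; the last joint's range is limited). The gripper opens to 85 mm and grips with 20 to 120 N. Pads are 22 mm wide; open, the fingers measure 114 mm over their backs; the gripper's body (76 mm by 85 mm) begins 54 mm behind the grasp point. The pads swing forward as they close: fully open they stand 13 mm farther back than shut.
Start: joints at [-1.277, 0.22, 1.526, -0, 1.395, -0.126], TCP at [0.255, -0.571, 0.231] pointing down, gripper open.
Joint ranges: [-2.98, 2.98], [-0.91, 2.08], [0.09, 2.57], [-1.24, 4.39], [0.2, 2.65], [-2.68, 2.68]. Speed limits (rad/s): [2.57, 2.57, 3.01, 3.14, 3.14, 3.14].

## Interface

Orientations are given as a rotation vector (axis times angle).
In Python, from cell import monitor, eyes, job_done gives the robot as it stands.
- The arm moves only by the tool jog_arm, never from a script. Its argument "plan" is a list of rows, each an object with "rotation": the turn, a rotation vector about the tool's x, y, z as a fraction of full scale, a list of three; "offset": the shift along the tool's x, y, z as a fraction of full scale, a list of three; "grip": the gripper's target within -1 to 1 (shut at 1, half-way at 0, fully open at -1). A call has 1 to 10 rows; each row is the pose to reach, as a shift and turn from the pose commanded when the call began, along the tool's axes at that moment; what a row does not reach only later rows make up. Full scale, the value 1, is 1 m for a shift and 60 degrees for a turn. A row lasts 1/8 s, in which the tool goes at most 62.5 mm and 10.7 degrees, less where a joint would pass 70% of its speed; a pose out of reach is approached as far as the arm can. A call with a number of a shift or a turn outside -1 to 1 is refused whole. A call with a gripper value outside its range is refused whole. The fingers move at their own pace and stop on an object; the grip force is fixed at half the most. Time passes only in rows, so rows that repeat a pose let the fingers close. It gives the time, the measured TCP pose, the force and the opening at its end, in the units of the state.
- monitor.state(): the state, without advancing time (a new reading comes with each control period).
- eyes.capture(name): name is "side" or "top" or "wrist"; returns a dict with "frame" (400x640x3 uint8, red, green, blue), "fx", "fy", "cx", "cy" (pixels), "R" (3x3) and "t" (3): a world point X has camera coordinates R X + t. Camera axes: x right, y down, z forward; pixel columns grow to the right and rows downward; lengths in m; the calibration is good to about 2 mm. A picture is of the moment at which its call begins. There is no depth.
- job_done(): hands the job in, once; it reports no verdict.
The state is a dict: "time_s": time; "joint_pos": joint angles; "joint_vel": joint speeds; "effort": joint torques, N m; "eef_pos": TCP position; "eef_rot": TCP orientation; "ft_force": force on the tool from outside, world axes, zero at the start; "ft_torque": the same for the moment, N m; "opening": finger opening in m.
Only numpy, scipy, OpenCV 4.12 (cv2) and the standard library are available. Lean on these libraries where they do the work, as an engineer would, in place of code of your own. Each camera call takes 0.05 s, during which the arm holds its last target. There are 200 camera calls.

## Working session

There is one attempt and no reset: what is moved stays moved. The work goes in short steps, Python scripts to look and compute and a tool call to move; the robot and the scene stay as the last step left them, time stands still between calls to the robot, and variables do not carry over. Pictures are saved under pics/ and viewed, about 8 in all and at most 12, crops included, and the job is handed in when it is done.

Besides the shell and the picture viewer there is one more tool, called after "Request:" as name(argument=value, ...), one argument or row to a line, values as JSON. jog_arm: Moves the arm, as the interface text tells. Its arguments: {"type":"object","properties":{"plan":{"type":"array","items":{"type":"object","properties":{"rotation":{"type":"array","items":{"type":"number"}},"offset":{"type":"array","items":{"type":"number"}},"grip":{"type":"number"}}}}},"required":["plan"]}

```bash
mkdir -p pics; ls
cat > h.py <<'E'
import numpy as np, cv2, json
from cell import monitor, eyes, job_done
def cap(n,f):
    d=eyes.capture(n); np.savez('pics/'+f,**{k:np.array(v) for k,v in d.items()})
    cv2.imwrite('pics/'+f+'.png',d['frame'][:,:,::-1]); return d
def ld(f): return np.load('pics/'+f+'.npz')
def ray(d,u,v):
    R=d['R'];c=-R.T@d['t'];r=R.T@np.array([(u-d['cx'])/d['fx'],(v-d['cy'])/d['fy'],1]);return c,r/np.linalg.norm(r)
def onz(d,u,v,z):
    c,r=ray(d,u,v);return c+r*(z-c[2])/r[2]
def tri(*obs):
    A=0;b=0
    for d,u,v in obs:
        c,r=ray(d,u,v);P=np.eye(3)-np.outer(r,r);A=A+P;b=b+P@c
    return np.linalg.solve(A,b)
def proj(d,X):
    p=d['R']@np.array(X)+d['t'];return np.array([d['fx']*p[0]/p[2]+d['cx'],d['fy']*p[1]/p[2]+d['cy']])
E
python3 - <<'E'
from h import *
for n in('side','top','wrist'): cap(n,n+'0')
s=monitor.state();print(s)
a=cv2.imread('pics/side0.png');b=cv2.imread('pics/top0.png')
E
```

```text
pics
{'time_s': 0.15, 'joint_pos': array([-1.27708342e+00,  2.21049999e-01,  1.52730902e+00, -4.51045499e-06,
        1.39472720e+00, -1.26103225e-01]), 'joint_vel': array([-0.00054919, -0.00295056, -0.00394382,  0.00070463, -0.0009354 ,
        0.00043046]), 'effort': array([ 1.04066763e-03, -4.97483611e+01, -3.89905107e+01, -2.76483570e-04,
        7.15453891e-03,  3.87159582e-05]), 'eef_pos': array([ 0.25460585, -0.57029138,  0.23046824]), 'eef_rot': array([-3.07117937e+00, -6.54304787e-01,  2.03237745e-04]), 'ft_force': array([0.0387697 , 0.6937223 , 0.44887898]), 'ft_torque': array([ 0.04075147, -0.02189732, -0.03603066]), 'opening': 0.08555437657062186}
```

View pics/side0.png

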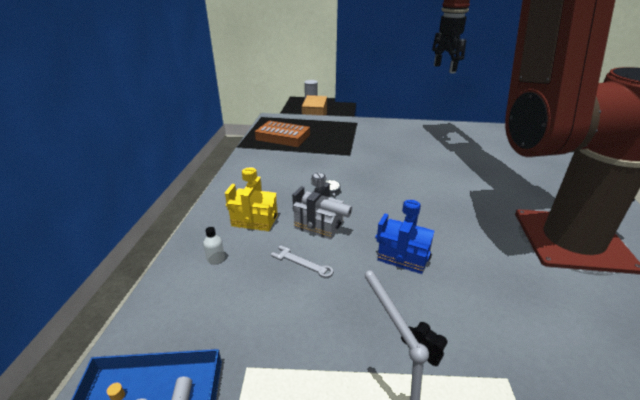

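View pics/top0.png

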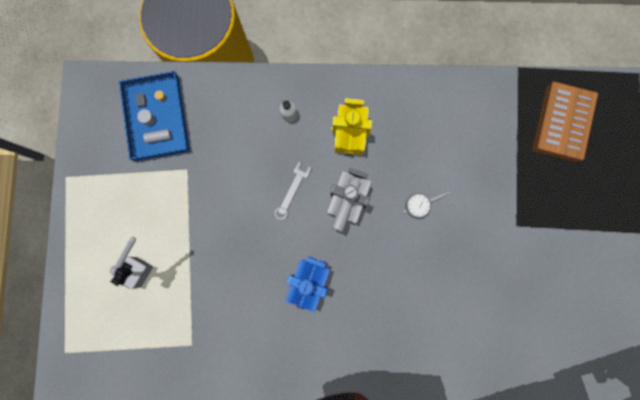

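The side view shows the grey V-block near (318,210) with the knob at (319,180) and the arbor end at (346,210). In the top view the knob is at (350,192), the arbor end at about (338,228), the spanner to the left and the gauge to the right. Next I'll enlarge both.

Run:
```python
from h import *
a=cv2.imread('pics/side0.png')[165:245,280:360];b=cv2.imread('pics/top0.png')[160:240,310:390]
f=lambda x:cv2.resize(x,None,fx=5,fy=5,interpolation=cv2.INTER_CUBIC)
cv2.imwrite('pics/c1.png',np.hstack([f(a),f(b)]))
S,T=ld('side0'),ld('top0')
print(tri((S,319,177),(T,350,191)),tri((S,347,210),(T,338,229)))
for z in(0,.07,.1,.13):print(z,onz(T,350,192,z),onz(S,319,177,z))
```

```text
[0.60276718 0.0189713  0.1394475 ] [0.52979786 0.04229865 0.06894799]
0 [0.62212535 0.01370295 0.        ] [ 0.6313208  -0.22426002  0.        ]
0.07 [0.61218318 0.01636359 0.07      ] [ 0.61611622 -0.10198829  0.07      ]
0.1 [0.60792225 0.01750387 0.1       ] [ 0.60959997 -0.04958612  0.1       ]
0.13 [0.60366132 0.01864414 0.13      ] [0.60308373 0.00281604 0.13      ]
```

View pics/c1.png

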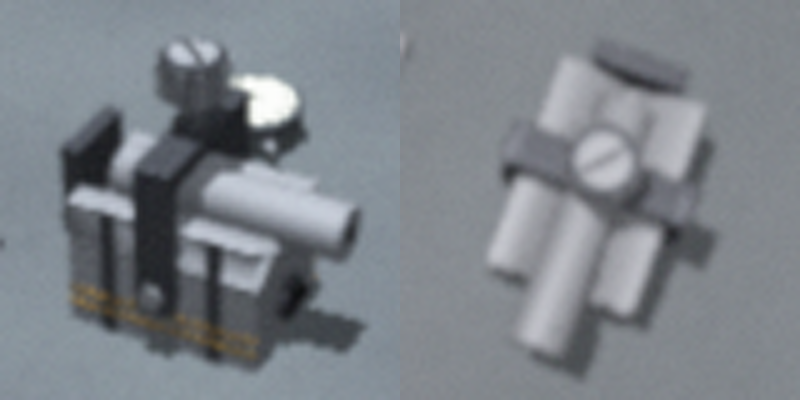

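Knob top is at roughly (0.603,0.019,0.14) and the V axis yaws about -18°. I'll move overhead for closer wrist views.

Request:
jog_arm(
  plan=[
    {"offset": [0.06,-0.055,-0.03],"rotation": [0,0,0.1],"grip": 1},
    {"offset": [0.12,-0.11,-0.07],"rotation": [0,0,0.2],"grip": 1},
    {"offset": [0.18,-0.165,-0.07],"rotation": [0,0,0.3],"grip": 1},
    {"offset": [0.24,-0.22,-0.07],"rotation": [0,0,0.4],"grip": 1},
    {"offset": [0.3,-0.275,-0.07],"rotation": [0,0,0.5],"grip": 1},
    {"offset": [0.36,-0.33,-0.07],"rotation": [0,0,0.6],"grip": 1},
    {"offset": [0.42,-0.38,-0.07],"rotation": [0,0,0.7],"grip": 1},
    {"offset": [0.46,-0.42,-0.07],"rotation": [0,0,0.7],"grip": 1},
    {"offset": [0.488,-0.444,-0.07],"rotation": [0,0,0.7],"grip": 1},
    {"offset": [0.488,-0.444,-0.07],"rotation": [0,0,0.7],"grip": 1},
  ],
)

```text
time_s: 1.4
eef_pos: [0.5013, -0.006, 0.301]
eef_rot: [3.103, -0.49, 0.001]
ft_force: [1.1, -0.6, 0.3]
opening: -0.0001
```

Run:
```python
from h import *
d=cap('wrist','w1');s=monitor.state();print(s['time_s'],s['eef_pos'],s['eef_rot'],s['joint_pos'],s['joint_vel'].max(),s['ft_force'],s['ft_torque'],s['opening'])
print('cam',-d['R'].T@d['t'],d['R'])
cv2.imwrite('pics/w1b.png',cv2.resize(d['frame'][:,:,::-1],(800,500)))
```

```text
1.45 [0.50302484 0.00085999 0.30086722] [-3.09902598e+00  4.81403010e-01 -1.64229755e-03] [-0.1588201  -0.11528544  1.74618779  0.00541352  1.50966932  1.71986509] 0.03934346428599998 [-2.75426581  3.80650217 -0.70200055] [ 0.16248424  0.06568841 -0.01451833] -0.00026538686406017177
cam [ 0.5780466  -0.03072348  0.44397362] [[-0.30732969 -0.95160251  0.0010625 ]
 [-0.9029998   0.29198486  0.31517647]
 [-0.30023296  0.09590365 -0.94903249]]
```

View pics/w1b.png

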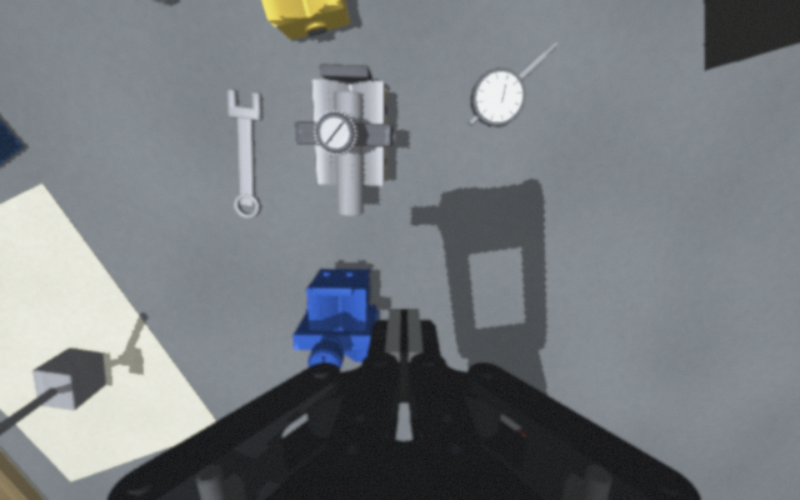

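The wrist view, in 800-wide pixels, shows the knob at (335,132), the arbor end at (350,214), and block top corners at (315,80), (383,82), (319,184) and (383,185). The fingers are shut.

Run:
```python
from h import *
W,S,T=ld('w1'),ld('side0'),ld('top0')
k=.8
C=[onz(W,u*k,v*k,.07)[:2] for u,v in((315,80),(383,82),(319,184),(383,185))]
print(C,np.mean(C,0))
m=(C[0]+C[1]-C[2]-C[3])/2;print('yaw',np.degrees(np.arctan2(m[1],m[0])),np.linalg.norm(m))
print('knob WST',tri((W,335*k,132*k),(T,350.8,192),(S,318.8,174.6)),'WT',tri((W,335*k,132*k),(T,350.8,192)),'WS',tri((W,335*k,132*k),(S,318.8,174.6)))
for z in(.07,.084):print('end',z,onz(W,350*k,214*k,z))
print('endtri',tri((S,350,211.4),(W,350*k,215*k)))
a=cv2.resize(W['frame'][40:180,220:340,::-1],None,fx=4.2,fy=4.2,interpolation=cv2.INTER_CUBIC);cv2.imwrite('pics/w1c.png',a)
```

```text
[array([0.65843599, 0.03331118]), array([ 0.63647274, -0.02901875]), array([0.56482694, 0.06749854]), array([0.54292879, 0.00313059])] [0.60066611 0.01873039]
yaw -19.51695886975133 0.09928092467679002
knob WST [0.60169171 0.01856632 0.14552964] WT [0.60085647 0.0180032  0.15366228] WS [0.60174078 0.01946738 0.14580154]
end 0.07 [0.52447316 0.04757086 0.07      ]
end 0.084 [0.52647873 0.04463985 0.084     ]
endtri [0.5243863  0.04804886 0.06996114]
```

View pics/w1c.png

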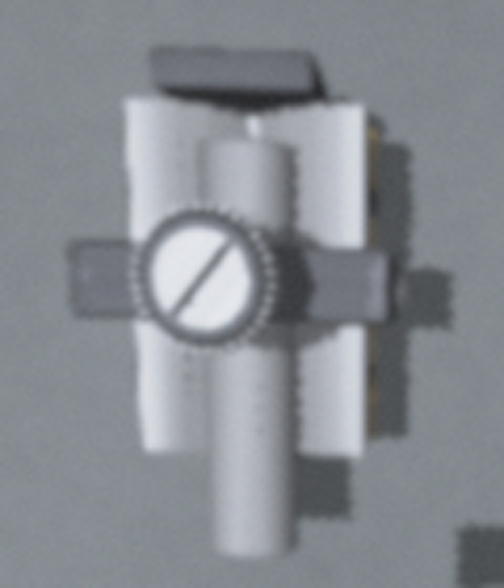

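The crop shows the knob at (205,276), block corners at (128,100), (363,105), (145,453) and (362,453), and the arbor from its far end at about (247,140) to its near end at (255,553).

Run:
```python
from h import *
W,S,T=ld('w1'),ld('side0'),ld('top0')
q=lambda x,y:(220+x/4.2-.4,40+y/4.2-.4)
C=[onz(W,*q(*p),.07)[:2] for p in((128,100),(363,105),(145,453),(362,453))]
print(np.mean(C,0),[np.degrees(np.arctan2(*(a-b)[::-1])) for a,b in((C[0],C[2]),(C[1],C[3]))],np.linalg.norm(C[0]-C[2]),np.linalg.norm(C[0]-C[1]))
# arbor axis: silhouette edges ~ at z~.07
e=[onz(W,*q(*p),.072)[:2] for p in((203,150),(292,150),(217,540),(295,540))]
m=(e[0]+e[1]-e[2]-e[3])/2;print('arbor yaw',np.degrees(np.arctan2(m[1],m[0])),(e[0]+e[1])/2,(e[2]+e[3])/2)
K=tri((W,*q(205,276)),(S,318.8,174.6));print('knob',K,tri((W,*q(205,276)),(T,350.8,191.8)), [onz(W,*q(205,276),z) for z in(.14,.145,.15)])
for z in(.07,.084):print('end',onz(W,*q(255,553),z))
print('far',onz(W,*q(247,140),.084))
s=monitor.state();print(s['eef_pos'],s['eef_rot'])
```

```text
[0.60155167 0.01974923] [np.float64(-19.570460426585136), np.float64(-19.173591717583687)] 0.1006104458799169 0.0679280119228141
arbor yaw -19.411970416242667 [0.63648716 0.00689019] [0.52841503 0.04497378]
knob [0.60184273 0.01901205 0.14554707] [0.60132769 0.01788067 0.15189786] [array([0.60260287, 0.01996429, 0.14      ]), array([0.60219895, 0.01913054, 0.145     ]), array([0.60179503, 0.01829679, 0.15      ])]
end [0.52425495 0.04719525 0.07      ]
end [0.52626868 0.0442783  0.084     ]
far [0.63704403 0.00490067 0.084     ]
[0.50302484 0.00085999 0.30086722] [-3.09902598e+00  4.81403010e-01 -1.64229755e-03]
```

Request:
jog_arm(
  plan=[
    {"offset": [-0.012,-0.025,0.04],"rotation": [0,0,0.029],"grip": 1},
    {"offset": [-0.024,-0.051,0.08],"rotation": [0,0,0.029],"grip": 1},
    {"offset": [-0.024,-0.051,0.12],"rotation": [0,0,0.029],"grip": 1},
    {"offset": [-0.024,-0.051,0.15],"rotation": [0,0,0.029],"grip": 1},
    {"offset": [-0.024,-0.051,0.15],"rotation": [0,0,0.029],"grip": 1},
    {"offset": [-0.024,-0.051,0.15],"rotation": [0,0,0.029],"grip": 1},
  ],
)

```text
time_s: 2.2
eef_pos: [0.4945, 0.0477, 0.1522]
eef_rot: [-3.095, 0.537, -0.002]
ft_force: [0.1, -0.6, 0.6]
opening: 0.0001
```

```bash
cat >> h.py <<'E'
U=np.radians(-19.4);CB=np.array([.602,.0195])
def st():
    from scipy.spatial.transform import Rotation as Ro
    s=monitor.state();R=Ro.from_rotvec(s['eef_rot']).as_matrix();p=s['eef_pos']
    c,n=np.cos(U),np.sin(U);M=np.array([[c,n],[-n,c]])
    print('t',s['time_s'],'p',p.round(4),'block xy',(M@(p[:2]-CB)).round(4),'yaw',np.degrees(np.arctan2(R[1,0],R[0,0])).round(2),'tilt',R[:2,2].round(4),'F',s['ft_force'].round(2),'Fblk',(M@s['ft_force'][:2]).round(2),'T',s['ft_torque'].round(3),'q6',s['joint_pos'][5].round(3),'op',round(float(s['opening']),4))
E
python3 -c "from h import *;st()"
```

```text
t 2.2 p [0.4945 0.0477 0.1522] block xy [-0.1107 -0.0091] yaw -19.7 tilt [ 0.0014 -0.0001] F [ 0.08 -0.61  0.64] Fblk [ 0.28 -0.55] T [ 0.047 -0.016 -0.005] q6 1.852 op 0.0001
```

Request:
jog_arm(
  plan=[
    {"offset": [-0.004,-0.009,0.03],"rotation": [0,0,0],"grip": 1},
    {"offset": [-0.004,-0.009,0.06],"rotation": [0,0,0],"grip": 1},
    {"offset": [-0.004,-0.009,0.086],"rotation": [0,0,0],"grip": 1},
    {"offset": [-0.004,-0.009,0.086],"rotation": [0,0,0],"grip": 1},
    {"offset": [-0.004,-0.009,0.086],"rotation": [0,0,0],"grip": 1},
  ],
)

```text
time_s: 2.82
eef_pos: [0.4947, 0.0575, 0.067]
eef_rot: [-3.095, 0.537, -0.005]
ft_force: [0.0, 0.6, 0.1]
opening: 0.0001
```

```bash
python3 -c "
from h import *;st()
cv2.imwrite('pics/s2c.png',cv2.resize(cap('side','s2')['frame'][150:250,270:400,::-1],None,fx=5,fy=5,interpolation=2))"
```

```text
t 2.825 p [0.4947 0.0575 0.067 ] block xy [-0.1138  0.0002] yaw -19.7 tilt [ 0.0031 -0.0001] F [0.   0.61 0.11] Fblk [-0.2   0.58] T [-0.033 -0.005  0.033] q6 1.872 op 0.0001
```

View pics/s2c.png

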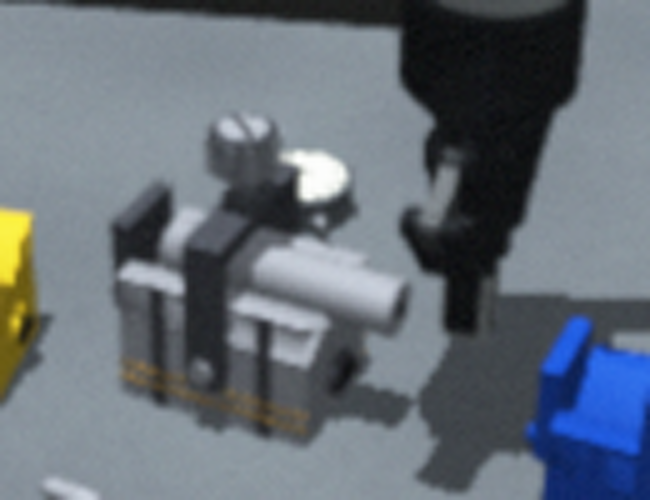

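The fingers line up with the arbor's end and nothing is touching, so I'll advance.

Request:
jog_arm(
  plan=[
    {"offset": [0.006,0,0],"rotation": [0,0,0],"grip": 1},
    {"offset": [0.012,0,0],"rotation": [0,0,0],"grip": 1},
    {"offset": [0.016,0,0],"rotation": [0,0,0],"grip": 1},
    {"offset": [0.018,0,0],"rotation": [0,0,0],"grip": 1},
    {"offset": [0.02,0,0],"rotation": [0,0,0],"grip": 1},
    {"offset": [0.022,0,0],"rotation": [0,0,0],"grip": 1},
    {"offset": [0.022,0,0],"rotation": [0,0,0],"grip": 1},
  ],
)

```text
time_s: 3.75
eef_pos: [0.5139, 0.0502, 0.0649]
eef_rot: [-3.095, 0.537, 0.0]
ft_force: [0.8, 0.3, 0.3]
opening: 0.0003
```

```bash
python3 -c "from h import *;st()"
```

```text
t 3.75 p [0.5139 0.0502 0.0649] block xy [-0.0933 -0.0003] yaw -19.69 tilt [-0.0001  0.    ] F [0.83 0.27 0.34] Fblk [0.69 0.53] T [ 0.01   0.037 -0.041] q6 1.859 op 0.0003
```

Request:
jog_arm(
  plan=[
    {"offset": [0.002,0,0],"rotation": [0,0,0],"grip": 1},
    {"offset": [0.004,0,0],"rotation": [0,0,0],"grip": 1},
    {"offset": [0.006,0,0],"rotation": [0,0,0],"grip": 1},
    {"offset": [0.007,0,0],"rotation": [0,0,0],"grip": 1},
    {"offset": [0.008,0,0],"rotation": [0,0,0],"grip": 1},
  ],
)

```text
time_s: 4.38
eef_pos: [0.5213, 0.0476, 0.0649]
eef_rot: [-3.095, 0.537, 0.0]
ft_force: [-1.6, 0.2, 0.3]
opening: -0.0002
```

```bash
python3 -c "from h import *;st()"
```

```text
t 4.375 p [0.5213 0.0476 0.0649] block xy [-0.0854 -0.0003] yaw -19.69 tilt [-0.0002  0.0001] F [-1.58  0.17  0.29] Fblk [-1.55 -0.36] T [0.17  0.174 0.058] q6 1.855 op -0.0002
```

Request:
jog_arm(
  plan=[
    {"offset": [0.001,0,0],"rotation": [0,0,0],"grip": 1},
    {"offset": [0.0015,0,0],"rotation": [0,0,0],"grip": 1},
    {"offset": [0.002,0,0],"rotation": [0,0,0],"grip": 1},
  ],
)

```text
time_s: 4.75
eef_pos: [0.5232, 0.0469, 0.0649]
eef_rot: [-3.095, 0.537, 0.0]
ft_force: [-0.3, -0.1, -0.5]
opening: 0.0001
```

Request:
jog_arm(
  plan=[
    {"offset": [0.0005,0,0],"rotation": [0,0,0],"grip": 1},
    {"offset": [0.001,0,0],"rotation": [0,0,0],"grip": 1},
  ],
)

```text
time_s: 5.0
eef_pos: [0.5241, 0.0465, 0.0649]
eef_rot: [3.095, -0.537, -0.0]
ft_force: [-1.3, 1.0, -1.4]
opening: 0.0004
```

Request:
jog_arm(
  plan=[
    {"offset": [0.0005,0,0],"rotation": [0,0,0],"grip": 1},
    {"offset": [0.001,0,0],"rotation": [0,0,0],"grip": 1},
  ],
)

```text
time_s: 5.25
eef_pos: [0.5251, 0.0462, 0.0649]
eef_rot: [3.095, -0.537, -0.0]
ft_force: [-0.6, 0.8, -0.8]
opening: 0.0002
```

```bash
python3 -c "from h import *;st()"
```

```text
t 5.25 p [0.5251 0.0462 0.0649] block xy [-0.0814 -0.0004] yaw -19.69 tilt [-0.0001  0.    ] F [-0.58  0.85 -0.83] Fblk [-0.83  0.61] T [0.084 0.191 0.038] q6 1.852 op 0.0002
```

Request:
jog_arm(
  plan=[
    {"offset": [0.0005,0,0],"rotation": [0,0,0],"grip": 1},
    {"offset": [0.001,0,0],"rotation": [0,0,0],"grip": 1},
  ],
)

```text
time_s: 5.5
eef_pos: [0.5256, 0.046, 0.0649]
eef_rot: [-3.095, 0.537, 0.002]
ft_force: [-3.9, 1.1, 1.2]
opening: -0.0001
```

Request:
jog_arm(
  plan=[
    {"offset": [0.0005,0,0],"rotation": [0,0,0],"grip": 1},
    {"offset": [0.001,0,0],"rotation": [0,0,0],"grip": 1},
  ],
)

```text
time_s: 5.75
eef_pos: [0.5257, 0.046, 0.0646]
eef_rot: [-3.095, 0.537, 0.005]
ft_force: [-7.5, 3.3, 3.1]
opening: -0.0001
```

```bash
python3 -c "from h import *;st()"
```

```text
t 5.75 p [0.5257 0.046  0.0646] block xy [-0.0808 -0.0004] yaw -19.68 tilt [-0.0031  0.0007] F [-7.48  3.3   3.08] Fblk [-8.15  0.62] T [0.44  1.108 0.063] q6 1.851 op -0.0001
```

The arbor is stalled against the stop at about 8 N. I'll hold briefly, then back off and lift.

Request:
jog_arm(
  plan=[
    {"offset": [0.0005,0,0],"rotation": [0,0,0],"grip": 1},
    {"offset": [0.0005,0,0],"rotation": [0,0,0],"grip": 1},
    {"offset": [-0.002,0,0],"rotation": [0,0,0],"grip": 1},
    {"offset": [-0.025,0,0],"rotation": [0,0,0],"grip": 1},
    {"offset": [-0.025,0,-0.05],"rotation": [0,0,-0.1],"grip": 0.5},
    {"offset": [-0.025,0,-0.1],"rotation": [0,0,-0.25],"grip": 0},
    {"offset": [-0.025,0,-0.14],"rotation": [0,0,-0.4],"grip": -1},
    {"offset": [-0.025,0,-0.16],"rotation": [0,0,-0.55],"grip": -1},
    {"offset": [-0.025,0,-0.16],"rotation": [0,0,-0.7],"grip": -1},
    {"offset": [-0.025,0,-0.16],"rotation": [0,0,-0.7],"grip": -1},
  ],
)

```text
time_s: 7.0
eef_pos: [0.5042, 0.0537, 0.2257]
eef_rot: [3.082, 0.605, 0.004]
ft_force: [-1.1, 0.3, 0.7]
opening: 0.0854
```

```bash
python3 -c "
from h import *;st();d=cap('wrist','w3');print(-d['R'].T@d['t']);t=cap('top','t3')
f=lambda x,k:cv2.resize(x,None,fx=k,fy=k,interpolation=2)
S=cap('side','s3')
cv2.imwrite('pics/c3.png',np.hstack([f(d['frame'][:,:,::-1],.75),f(S['frame'][160:245,275:360,::-1],300/85)]))"
```

```text
t 7.0 p [0.5042 0.0537 0.2257] block xy [-0.1036 -0.0002] yaw 22.22 tilt [ 0.0024 -0.0004] F [-1.1   0.31  0.69] Fblk [-1.14 -0.07] T [-0.017  0.032 -0.023] q6 1.134 op 0.0854
[0.57852598 0.08474088 0.36881974]
```

View pics/c3.png

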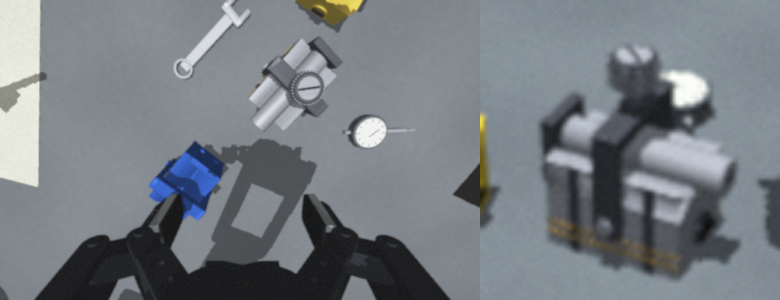

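The arbor is home, with its far end touching the stop in the side crop. The knob sits at (306,88) in the wrist panel. I'll triangulate its position with the first wrist view.

Run:
```python
from h import *
W,D,S=ld('w1'),ld('w3'),ld('side0')
# refine knob in w3: bright disc fit via Hough
for n,d,p in(('w1',W,(268.4,105.3)),('w3',D,(408,117.3))):
    x,y=map(int,p);g=cv2.cvtColor(d['frame'],cv2.COLOR_RGB2GRAY)[y-30:y+30,x-30:x+30];g=cv2.resize(g,None,fx=4,fy=4,interpolation=2)
    c=cv2.HoughCircles(g,cv2.HOUGH_GRADIENT,1,20,param1=80,param2=15,minRadius=35,maxRadius=100)
    print(n,None if c is None else [(x-30+a/4-.4,y-30+b/4-.4,r/4) for a,b,r in c[0][:4]])
a,b=(W,268.4,105.3),(D,408,117.3)
print(tri(a,b),tri(a,b,(S,318.8,174.6)))
for z in(.142,.146,.15):print(onz(*a,z),onz(*b,z))
```

```text
w1 [(np.float32(267.975), np.float32(105.975), np.float32(12.075)), (np.float32(261.975), np.float32(108.475), np.float32(16.925)), (np.float32(265.725), np.float32(101.225), np.float32(11.85)), (np.float32(273.225), np.float32(107.475), np.float32(17.35))]
w3 [(np.float32(412.225), np.float32(113.725), np.float32(18.95)), (np.float32(410.225), np.float32(118.475), np.float32(14.425)), (np.float32(415.475), np.float32(119.225), np.float32(18.75)), (np.float32(417.725), np.float32(112.725), np.float32(14.2))]
[0.60233931 0.02041482 0.13714434] [0.60155028 0.02058496 0.14537496]
[0.60245714 0.01963503 0.142     ] [0.6013397  0.02175314 0.142     ]
[0.6021338  0.01896797 0.146     ] [0.60093737 0.02286394 0.146     ]
[0.60181045 0.01830092 0.15      ] [0.60053505 0.02397474 0.15      ]
```

Request:
jog_arm(
  plan=[
    {"offset": [0.02,0.017,0],"rotation": [0,0,-0.17],"grip": -1},
    {"offset": [0.04,0.034,0],"rotation": [0,0,-0.34],"grip": -1},
    {"offset": [0.06,0.051,0],"rotation": [0,0,-0.51],"grip": -1},
    {"offset": [0.0779,0.0685,0],"rotation": [0,0,-0.68],"grip": -1},
    {"offset": [0.0779,0.0685,0],"rotation": [0,0,-0.85],"grip": -1},
    {"offset": [0.0779,0.0685,0],"rotation": [0,0,-1],"grip": -1},
  ],
)

```text
time_s: 7.9
eef_pos: [0.6016, 0.0199, 0.224]
eef_rot: [-2.362, -2.07, 0.001]
ft_force: [0.9, 0.6, 0.2]
opening: 0.0854
```

Request:
jog_arm(
  plan=[
    {"offset": [0,0,0],"rotation": [0,0,-0.17],"grip": -1},
    {"offset": [0,0,0],"rotation": [0,0,-0.34],"grip": -1},
    {"offset": [0,0,0],"rotation": [0,0,-0.51],"grip": -1},
    {"offset": [0,0,0],"rotation": [0,0,-0.68],"grip": -1},
    {"offset": [0,0,0],"rotation": [0,0,-0.85],"grip": -1},
    {"offset": [0,0,0],"rotation": [0,0,-1],"grip": -1},
  ],
)

```text
time_s: 8.65
eef_pos: [0.6014, 0.0201, 0.2243]
eef_rot: [-1.01, -2.974, 0.0]
ft_force: [-0.5, 0.3, -0.2]
opening: 0.0858
```

Request:
jog_arm(
  plan=[
    {"offset": [0,0,0],"rotation": [0,0,-0.17],"grip": -1},
    {"offset": [0,0,0],"rotation": [0,0,-0.34],"grip": -1},
    {"offset": [0,0,0],"rotation": [0,0,-0.51],"grip": -1},
    {"offset": [0,0,0],"rotation": [0,0,-0.68],"grip": -1},
    {"offset": [0,0,0],"rotation": [0,0,-0.85],"grip": -1},
    {"offset": [0,0,0],"rotation": [0,0,-1],"grip": -1},
    {"offset": [0,0,0],"rotation": [0,0,-1],"grip": -1},
  ],
)

```text
time_s: 9.52
eef_pos: [0.6014, 0.0201, 0.2244]
eef_rot: [0.603, -3.082, -0.0]
ft_force: [-0.2, 0.2, 0.6]
opening: 0.0855
```

```bash
python3 -c "
from h import *;st();d=cap('wrist','w4');print(-d['R'].T@d['t'],[proj(d,(.602,.0197,z)) for z in(.142,.146)])
cv2.imwrite('pics/w4.png',d['frame'][:,:,::-1])"
```

```text
t 9.525 p [0.6014 0.0201 0.2244] block xy [-0.0008  0.0004] yaw -157.86 tilt [-0.0008 -0.    ] F [-0.15  0.18  0.58] Fblk [-0.2   0.11] T [-0.056 -0.042  0.004] q6 -2.055 op 0.0855
[ 0.52590545 -0.01018175  0.36738522] [array([321.70314915, 213.12360306]), array([321.68301686, 214.72756947])]
```

View pics/w4.png

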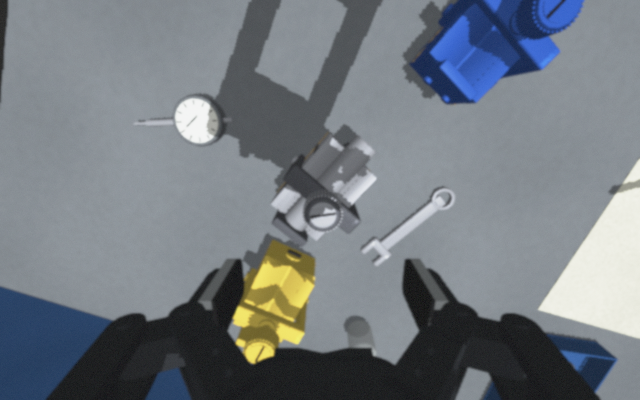

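The knob is at (323,212), matching the predicted (322,213), and it's centred between the jaws. I'll wind back a little more and descend.

Request:
jog_arm(
  plan=[
    {"offset": [0.0,0,0.03],"rotation": [0,0,-0.15],"grip": -1},
    {"offset": [0,0,0.06],"rotation": [0,0,-0.3],"grip": -1},
    {"offset": [0,0,0.09],"rotation": [0,0,-0.45],"grip": -1},
    {"offset": [0,0,0.108],"rotation": [0,0,-0.45],"grip": -1},
    {"offset": [0,0,0.114],"rotation": [0,0,-0.45],"grip": -1},
    {"offset": [0,0,0.114],"rotation": [0,0,-0.45],"grip": -1},
    {"offset": [0,0,0.114],"rotation": [0,0,-0.45],"grip": -1},
  ],
)

```text
time_s: 10.45
eef_pos: [0.6026, 0.02, 0.1124]
eef_rot: [-1.308, 2.854, -0.002]
ft_force: [0.0, 0.6, -0.5]
opening: 0.0855
```

```bash
python3 -c "from h import *;st()"
```

```text
t 10.45 p [0.6026 0.02   0.1124] block xy [0.0003 0.0007] yaw -130.76 tilt [ 0.0024 -0.0003] F [ 0.05  0.62 -0.49] Fblk [-0.16  0.6 ] T [-0.002 -0.001 -0.037] q6 -2.528 op 0.0855
```

Request:
jog_arm(
  plan=[
    {"offset": [0,0,0],"rotation": [0,0,0],"grip": -0.3},
    {"offset": [0,0,0],"rotation": [0,0,0],"grip": 0},
    {"offset": [0,0,0],"rotation": [0,0,0],"grip": 1},
    {"offset": [0,0,0],"rotation": [0,0,0],"grip": 1},
    {"offset": [0,0,0],"rotation": [0,0,0],"grip": 1},
    {"offset": [0,0,0],"rotation": [0,0,0],"grip": 1},
  ],
)

```text
time_s: 11.2
eef_pos: [0.6021, 0.0198, 0.1115]
eef_rot: [-1.31, 2.854, -0.001]
ft_force: [0.3, -2.9, 3.7]
opening: 0.0327
```

```bash
python3 -c "
from h import *;st()
cv2.imwrite('pics/s5c.png',cv2.resize(cap('side','s5')['frame'][110:250,240:400,::-1],None,fx=4,fy=4,interpolation=2));st()"
```

```text
t 11.2 p [0.6021 0.0198 0.1115] block xy [-0.0001  0.0003] yaw -130.7 tilt [ 0.0013 -0.0005] F [ 0.27 -2.94  3.65] Fblk [ 1.23 -2.68] T [-0.354 -0.163  0.044] q6 -2.529 op 0.0327
t 11.25 p [0.6021 0.0198 0.1115] block xy [-0.      0.0003] yaw -130.69 tilt [ 0.0013 -0.0005] F [ 1.23 -2.87  2.93] Fblk [ 2.11 -2.3 ] T [-0.384 -0.186 -0.008] q6 -2.529 op 0.0327
```

View pics/s5c.png

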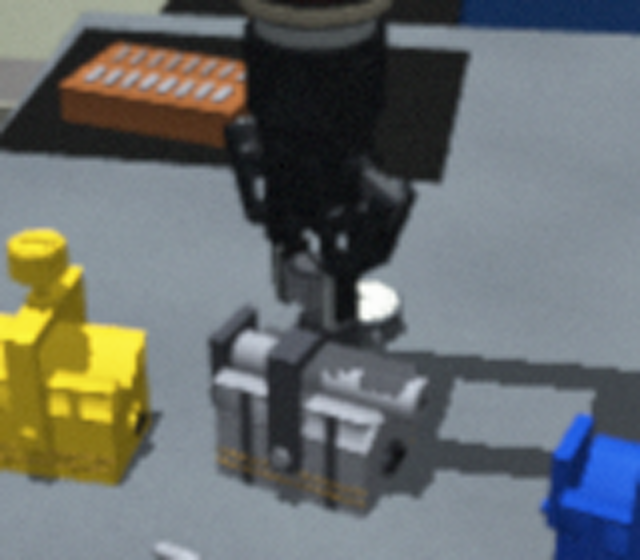

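The knob is gripped at a 33 mm opening. I'll turn it clockwise and follow the pitch down, 1 mm per 60°.

Request:
jog_arm(
  plan=[
    {"offset": [0,0,0.00015],"rotation": [0,0,0.14],"grip": 1},
    {"offset": [0,0,0.0003],"rotation": [0,0,0.28],"grip": 1},
    {"offset": [0,0,0.00045],"rotation": [0,0,0.42],"grip": 1},
    {"offset": [0,0,0.0006],"rotation": [0,0,0.56],"grip": 1},
    {"offset": [0,0,0.0007],"rotation": [0,0,0.7],"grip": 1},
    {"offset": [0,0,0.00085],"rotation": [0,0,0.84],"grip": 1},
    {"offset": [0,0,0.001],"rotation": [0,0,1],"grip": 1},
  ],
)

```text
time_s: 12.12
eef_pos: [0.6019, 0.0203, 0.1105]
eef_rot: [0.3, 3.126, 0.0]
ft_force: [0.2, -1.5, 5.3]
opening: 0.0328
```

```bash
python3 -c "from h import *;st()"
```

```text
t 12.125 p [0.6019 0.0203 0.1105] block xy [-0.0004  0.0008] yaw 169.02 tilt [0.0009 0.0001] F [ 0.2  -1.53  5.28] Fblk [ 0.7  -1.38] T [-0.29  -0.093  0.129] q6 -1.477 op 0.0328
```

Request:
jog_arm(
  plan=[
    {"offset": [0,0,0.00015],"rotation": [0,0,0.14],"grip": 1},
    {"offset": [0,0,0.0003],"rotation": [0,0,0.28],"grip": 1},
    {"offset": [0,0,0.00045],"rotation": [0,0,0.42],"grip": 1},
    {"offset": [0,0,0.0005],"rotation": [0,0,0.5],"grip": 1},
  ],
)

```text
time_s: 12.62
eef_pos: [0.602, 0.0206, 0.11]
eef_rot: [1.097, 2.943, 0.001]
ft_force: [1.6, -0.1, 3.6]
opening: 0.0326
```

```bash
python3 -c "
from h import *;st()
for i in range(5): eyes.capture('top');print(monitor.state()['ft_torque'].round(3),monitor.state()['ft_force'].round(1))"
```

```text
t 12.625 p [0.602  0.0206 0.11  ] block xy [-0.0003  0.001 ] yaw 139.13 tilt [0.0011 0.0005] F [ 1.57 -0.05  3.57] Fblk [1.5  0.47] T [-0.178 -0.058  0.078] q6 -0.955 op 0.0326
[-0.054 -0.111 -0.007] [1.7 0.5 4.9]
[-0.041 -0.114 -0.03 ] [2.2 0.9 5.2]
[-0.025 -0.128 -0.038] [1.8 1.4 5.2]
[-0.056 -0.09  -0.023] [0.9 0.2 5.3]
[ 0.006 -0.095 -0.024] [0.7 0.3 6. ]
```

Request:
jog_arm(
  plan=[
    {"offset": [0,0,0.00012],"rotation": [0,0,0.12],"grip": 1},
    {"offset": [0,0,0.00025],"rotation": [0,0,0.25],"grip": 1},
  ],
)

```text
time_s: 13.12
eef_pos: [0.6021, 0.0206, 0.1097]
eef_rot: [1.47, 2.776, 0.002]
ft_force: [2.9, 1.0, 5.7]
opening: 0.0329
```

```bash
cat >> h.py <<'E'
def tq():
    from scipy.spatial.transform import Rotation as Ro
    L=[]
    for i in range(5):
        s=monitor.state();L.append(np.r_[s['ft_torque'],s['ft_force']])
        if i<4: eyes.capture('top')
    L=np.array(L);R=Ro.from_rotvec(s['eef_rot']).as_matrix()
    print(s['time_s'],'tz',L[:,2].round(3),'mean rest',L[1:].mean(0).round(3),'yaw',np.degrees(np.arctan2(R[1,0],R[0,0])).round(2),'p',s['eef_pos'].round(4),'q6',s['joint_pos'][5].round(3))
E
python3 -c "from h import *;tq()"
```

```text
13.325 tz [ 0.023 -0.105 -0.054 -0.037  0.027] mean rest [ 0.076 -0.159 -0.042  2.282  1.333  4.666] yaw 124.42 p [0.6021 0.0206 0.1097] q6 -0.698
```

Request:
jog_arm(
  plan=[
    {"offset": [0,0,0.0001],"rotation": [0,0,0.1],"grip": 1},
  ],
)

```text
time_s: 13.45
eef_pos: [0.6021, 0.0206, 0.1097]
eef_rot: [1.61, 2.696, 0.002]
ft_force: [2.5, 0.8, 5.7]
opening: 0.0325
```

```bash
python3 -c "from h import *;tq()"
```

```text
13.65 tz [ 0.086 -0.052 -0.046 -0.026 -0.027] mean rest [ 0.154 -0.237 -0.038  2.351  1.84   4.801] yaw 118.49 p [0.6021 0.0206 0.1096] q6 -0.595
```

Request:
jog_arm(
  plan=[
    {"offset": [0,0,0.0001],"rotation": [0,0,0.1],"grip": 1},
  ],
)

```text
time_s: 13.78
eef_pos: [0.6022, 0.0207, 0.1095]
eef_rot: [1.748, 2.609, 0.002]
ft_force: [3.2, 1.9, 5.3]
opening: 0.0327
```

```bash
python3 -c "from h import *;tq()"
```

```text
13.975 tz [ 0.033 -0.079  0.002 -0.013  0.047] mean rest [ 0.194 -0.227 -0.011  3.166  1.582  4.965] yaw 112.49 p [0.6022 0.0207 0.1095] q6 -0.49
```

Request:
jog_arm(
  plan=[
    {"offset": [0,0,0.0001],"rotation": [0,0,0.07],"grip": 1},
  ],
)

```text
time_s: 14.1
eef_pos: [0.6022, 0.0207, 0.1095]
eef_rot: [1.841, 2.544, 0.002]
ft_force: [3.7, 2.2, 5.0]
opening: 0.0323
```

```bash
python3 -c "from h import *;tq()"
```

```text
14.3 tz [ 0.072 -0.043 -0.024 -0.023  0.007] mean rest [ 0.211 -0.244 -0.021  2.978  1.733  5.178] yaw 108.3 p [0.6022 0.0207 0.1095] q6 -0.417
```

Request:
jog_arm(
  plan=[
    {"offset": [0,0,0.0001],"rotation": [0,0,0.1],"grip": 1},
  ],
)

```text
time_s: 14.42
eef_pos: [0.6023, 0.0207, 0.1094]
eef_rot: [1.973, 2.444, 0.003]
ft_force: [3.5, 2.7, 3.5]
opening: 0.0327
```

```bash
python3 -c "from h import *;tq()"
```

```text
14.625 tz [ 0.061 -0.042 -0.017 -0.002  0.031] mean rest [ 0.275 -0.297 -0.007  3.224  1.989  5.156] yaw 102.32 p [0.6023 0.0207 0.1094] q6 -0.313
```

Request:
jog_arm(
  plan=[
    {"offset": [0,0,0.0001],"rotation": [0,0,0.08],"grip": 1},
  ],
)

```text
time_s: 14.75
eef_pos: [0.6023, 0.0207, 0.1093]
eef_rot: [2.072, 2.36, 0.003]
ft_force: [3.1, 1.6, 3.9]
opening: 0.0327
```

```bash
python3 -c "from h import *;tq()"
```

```text
14.95 tz [ 0.04  -0.033  0.005  0.018 -0.015] mean rest [ 0.296 -0.319 -0.006  3.799  2.416  5.209] yaw 97.53 p [0.6023 0.0207 0.1093] q6 -0.229
```

Request:
jog_arm(
  plan=[
    {"offset": [0,0,0.0001],"rotation": [0,0,0.08],"grip": 1},
  ],
)

```text
time_s: 15.08
eef_pos: [0.6024, 0.0207, 0.1092]
eef_rot: [2.169, 2.271, 0.003]
ft_force: [4.0, 1.7, 5.1]
opening: 0.033
```

```bash
python3 -c "from h import *;tq()"
```

```text
15.275 tz [ 0.043  0.023 -0.002 -0.044 -0.036] mean rest [ 0.342 -0.329 -0.015  3.827  2.308  5.634] yaw 92.73 p [0.6024 0.0207 0.1092] q6 -0.145
```

Request:
jog_arm(
  plan=[
    {"offset": [0,0,0.0001],"rotation": [0,0,0.08],"grip": 1},
  ],
)

```text
time_s: 15.4
eef_pos: [0.6024, 0.0207, 0.1091]
eef_rot: [2.263, 2.178, 0.003]
ft_force: [2.9, 2.5, 5.5]
opening: 0.0324
```

```bash
python3 -c "from h import *;tq()"
```

```text
15.6 tz [ 0.053 -0.008  0.004  0.036 -0.078] mean rest [ 0.321 -0.305 -0.012  3.681  1.976  5.062] yaw 87.93 p [0.6024 0.0207 0.1092] q6 -0.061
```

Request:
jog_arm(
  plan=[
    {"offset": [0,0,0.0001],"rotation": [0,0,0.08],"grip": 1},
  ],
)

```text
time_s: 15.72
eef_pos: [0.6024, 0.0207, 0.1091]
eef_rot: [2.352, 2.082, 0.003]
ft_force: [4.0, 2.8, 4.8]
opening: 0.0325
```

```bash
python3 -c "from h import *;tq()"
```

```text
15.925 tz [ 0.063 -0.038  0.024 -0.005 -0.039] mean rest [ 0.359 -0.358 -0.015  3.77   1.767  5.205] yaw 83.12 p [0.6024 0.0207 0.1091] q6 0.023
```

Request:
jog_arm(
  plan=[
    {"offset": [0,0,0.0001],"rotation": [0,0,0.08],"grip": 1},
  ],
)

```text
time_s: 16.05
eef_pos: [0.6025, 0.0207, 0.1091]
eef_rot: [2.437, 1.981, 0.004]
ft_force: [3.4, 1.8, 4.8]
opening: 0.0326
```

```bash
python3 -c "from h import *;tq()"
```

```text
16.25 tz [ 0.035 -0.018  0.021 -0.001 -0.001] mean rest [ 0.338 -0.342 -0.     3.722  2.243  5.024] yaw 78.33 p [0.6025 0.0207 0.109 ] q6 0.106
```

Request:
jog_arm(
  plan=[
    {"offset": [0,0,0.0001],"rotation": [0,0,0.08],"grip": 1},
  ],
)

```text
time_s: 16.38
eef_pos: [0.6026, 0.0207, 0.109]
eef_rot: [2.518, 1.878, 0.004]
ft_force: [3.8, 2.0, 6.1]
opening: 0.0327
```

```bash
python3 -c "from h import *;tq()"
```

```text
16.575 tz [ 0.113 -0.061 -0.015 -0.    -0.049] mean rest [ 0.361 -0.344 -0.031  3.804  2.457  5.74 ] yaw 73.52 p [0.6026 0.0207 0.109 ] q6 0.19
```

Request:
jog_arm(
  plan=[
    {"offset": [0,0,0.0001],"rotation": [0,0,0.08],"grip": 1},
  ],
)

```text
time_s: 16.7
eef_pos: [0.6026, 0.0207, 0.109]
eef_rot: [2.594, 1.771, 0.004]
ft_force: [3.9, 1.8, 5.4]
opening: 0.0327
```

```bash
python3 -c "from h import *;tq()"
```

```text
16.9 tz [ 0.084  0.001 -0.012 -0.018  0.002] mean rest [ 0.367 -0.343 -0.007  3.506  2.2    6.07 ] yaw 68.72 p [0.6026 0.0206 0.109 ] q6 0.274
```

Request:
jog_arm(
  plan=[
    {"offset": [0,0,0.0001],"rotation": [0,0,0.08],"grip": 1},
  ],
)

```text
time_s: 17.02
eef_pos: [0.6026, 0.0207, 0.1089]
eef_rot: [2.666, 1.661, 0.004]
ft_force: [4.6, 1.4, 6.1]
opening: 0.0328
```

```bash
python3 -c "from h import *;tq()"
```

```text
17.225 tz [ 0.087 -0.019  0.003  0.032  0.035] mean rest [ 0.405 -0.379  0.013  3.846  2.472  6.183] yaw 63.92 p [0.6026 0.0207 0.1089] q6 0.358
```

Request:
jog_arm(
  plan=[
    {"offset": [0,0,0.0001],"rotation": [0,0,0.08],"grip": 1},
  ],
)

```text
time_s: 17.35
eef_pos: [0.6027, 0.0206, 0.1089]
eef_rot: [2.733, 1.547, 0.004]
ft_force: [3.8, 2.7, 6.7]
opening: 0.0324
```

```bash
python3 -c "from h import *;tq()"
```

```text
17.55 tz [ 0.108  0.027 -0.003  0.019  0.014] mean rest [ 0.381 -0.358  0.014  3.879  1.956  6.405] yaw 59.12 p [0.6027 0.0206 0.1089] q6 0.441
```

Request:
jog_arm(
  plan=[
    {"offset": [0,0,0.0001],"rotation": [0,0,0.08],"grip": 1},
  ],
)

```text
time_s: 17.68
eef_pos: [0.6027, 0.0206, 0.1089]
eef_rot: [2.795, 1.432, 0.004]
ft_force: [3.7, 1.6, 6.8]
opening: 0.0327
```

```bash
python3 -c "from h import *;tq()"
```

```text
17.875 tz [0.309 0.164 0.108 0.162 0.144] mean rest [ 0.376 -0.361  0.144  3.971  2.019  6.927] yaw 54.34 p [0.6027 0.0206 0.1089] q6 0.525
```

Request:
jog_arm(
  plan=[
    {"offset": [0,0,0.0001],"rotation": [0,0,0.08],"grip": 1},
  ],
)

```text
time_s: 18.0
eef_pos: [0.6028, 0.0206, 0.1089]
eef_rot: [2.853, 1.314, 0.005]
ft_force: [2.8, 0.9, 6.9]
opening: 0.0324
```

```bash
python3 -c "from h import *;tq()"
```

```text
18.2 tz [0.454 0.321 0.322 0.321 0.319] mean rest [ 0.379 -0.329  0.321  2.969  1.697  6.748] yaw 49.56 p [0.6028 0.0206 0.1089] q6 0.608
```

The screw seated at about 180° of turn, and the rest torque rose clearly from 0 to 0.14, then 0.32 N·m. I'll ease off the elastic wind-up slightly, release and lift.

Request:
jog_arm(
  plan=[
    {"offset": [0,0,0],"rotation": [0,0,-0.03],"grip": 1},
  ],
)

```text
time_s: 18.32
eef_pos: [0.6028, 0.0206, 0.1089]
eef_rot: [2.83, 1.362, 0.005]
ft_force: [2.4, 1.1, 6.6]
opening: 0.0325
```

```bash
python3 -c "from h import *;tq()"
```

```text
18.525 tz [0.222 0.289 0.32  0.307 0.323] mean rest [ 0.351 -0.33   0.31   3.654  2.133  7.128] yaw 51.37 p [0.6027 0.0206 0.1089] q6 0.577
```

Request:
jog_arm(
  plan=[
    {"offset": [0,0,0],"rotation": [0,0,-0.03],"grip": 0},
    {"offset": [0,0,0],"rotation": [0,0,-0.03],"grip": -1},
    {"offset": [0,0,0],"rotation": [0,0,-0.03],"grip": -1},
    {"offset": [0,0,0],"rotation": [0,0,-0.03],"grip": -1},
    {"offset": [0,0,0],"rotation": [0,0,-0.03],"grip": -1},
    {"offset": [0,0,-0.03],"rotation": [0,0,-0.03],"grip": -1},
    {"offset": [0,0,-0.08],"rotation": [0,0,-0.03],"grip": -1},
    {"offset": [0,0,-0.13],"rotation": [0,0,-0.03],"grip": -1},
    {"offset": [0,0,-0.13],"rotation": [0,0,-0.03],"grip": -1},
    {"offset": [0,0,-0.13],"rotation": [0,0,-0.03],"grip": -1},
  ],
)

```text
time_s: 19.77
eef_pos: [0.6012, 0.0202, 0.2373]
eef_rot: [-2.812, -1.4, 0.001]
ft_force: [-0.4, -0.2, -1.3]
opening: 0.0855
```

```bash
python3 -c "
from h import *;st();d=cap('wrist','w6');S=cap('side','s6')
f=lambda x,k:cv2.resize(x,None,fx=k,fy=k,interpolation=2)
cv2.imwrite('pics/c6.png',np.hstack([f(d['frame'][:,:,::-1],.75),f(S['frame'][160:245,275:360,::-1],300/85)]))"
```

```text
t 19.775 p [0.6012 0.0202 0.2373] block xy [-0.0009  0.0004] yaw 52.91 tilt [-0.0004  0.    ] F [-0.42 -0.19 -1.25] Fblk [-0.33 -0.32] T [-0.042 -0.026  0.026] q6 0.55 op 0.0855
```

View pics/c6.png

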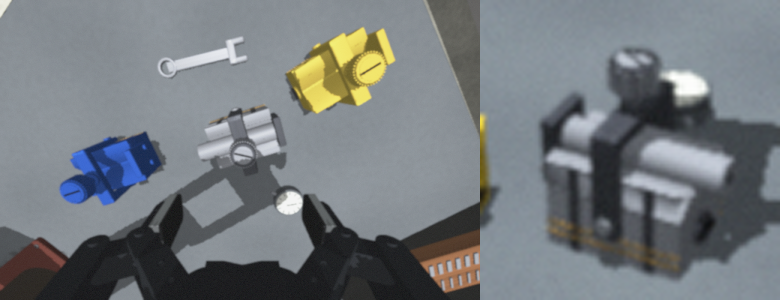

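The gripper has released. The side crop shows the arbor against the stop and the stirrup looking square, and the spanner, gauge and bottle look undisturbed. One zoomed view will let me check the stirrup angle and the slot direction.

```bash
python3 -c "
from h import *
d=ld('w6');cv2.imwrite('pics/w6c.png',cv2.resize(d['frame'][125:235,250:400,::-1],None,fx=5,fy=5,interpolation=2))
S0,S6,T0,T3=ld('side0'),ld('s6'),ld('top0'),cap('top','t6')
for n,b in(('gauge',(323,180,342,192)),('spanner',(268,244,336,280)),('oiler',(198,224,228,266))):
    x,y,X,Y=b;a=S0['frame'][y:Y,x:X].astype(int);c=S6['frame'][y:Y,x:X].astype(int);print(n,abs(a-c).mean())
"
```

```text
gauge 18.359649122807017
spanner 1.681917211328976
oiler 1.7722222222222221
```

View pics/w6c.png

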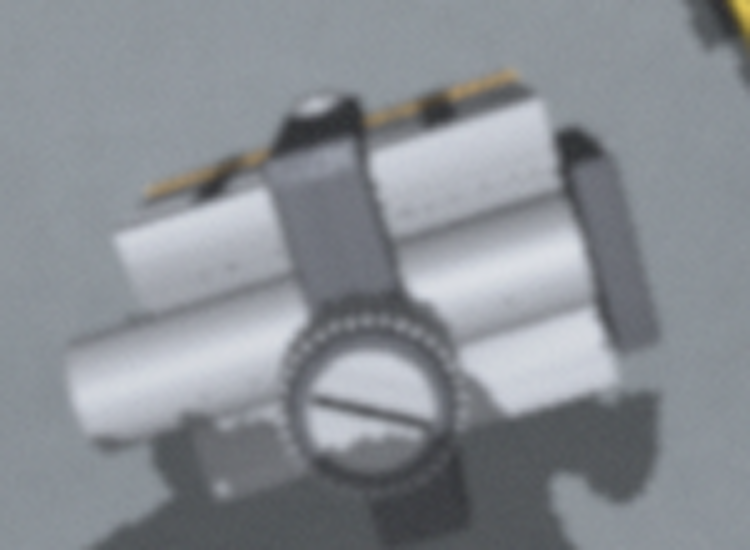

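```bash
python3 -c "
from h import *
a,b=ld('w1'),ld('w6')
def ang(d,p,q):
    v=onz(d,*q,.143)-onz(d,*p,.143);return np.degrees(np.arctan2(v[1],v[0]))
print('slot0',ang(a,(220+172/4.2,40+312/4.2),(220+238/4.2,40+240/4.2)),'slot now',ang(b,(250+315/5,125+400/5),(250+430/5,125+425/5)))
g=lambda d,u,v:onz(d,u,v,.022)
print('gauge w1',g(a,498*.8,97*.8),'w3',g(ld('w3'),369/.75,132/.75),'w6',g(b,289/.75,203/.75))
W=lambda u,v,z:onz(b,250+u/5,125+v/5,z)[:2]
x=W(545,98,.07)-W(115,238,.07);s=W(310,300,.106)-W(268,178,.106);s2=W(398,280,.106)-W(358,140,.106)
print([np.degrees(np.arctan2(v[1],v[0])) for v in(x,s,s2)])
st()"
```

```text
slot0 -63.88158459098573 slot now -49.97542069315844
gauge w1 [ 0.5904086  -0.14568854  0.022     ] w3 [ 0.59061853 -0.14410849  0.022     ] w6 [ 0.59024568 -0.14723224  0.022     ]
[np.float64(-19.079870703445156), np.float64(-109.17968777716801), np.float64(-111.04029442858764)]
t 19.925 p [0.6004 0.0202 0.2356] block xy [-0.0017  0.0002] yaw 52.91 tilt [-0.0035  0.0003] F [-0.06  0.5  -0.88] Fblk [-0.22  0.45] T [-0.029  0.046 -0.021] q6 0.55 op 0.0852
```

The stirrup is square within about 2°, the gauge hasn't moved, and the slot turned about 166° net. To confirm the screw stayed tight after release, I'll regrip and nudge it a few degrees.

Request:
jog_arm(
  plan=[
    {"offset": [0,0,0.04],"rotation": [0,0,0],"grip": -1},
    {"offset": [0,0,0.08],"rotation": [0,0,0],"grip": -1},
    {"offset": [0,0,0.115],"rotation": [0,0,0],"grip": -1},
    {"offset": [0,0,0.127],"rotation": [0,0,0],"grip": -1},
    {"offset": [0,0,0.127],"rotation": [0,0,0],"grip": -0.3},
    {"offset": [0,0,0.127],"rotation": [0,0,0],"grip": 0},
    {"offset": [0,0,0.127],"rotation": [0,0,0],"grip": 1},
    {"offset": [0,0,0.127],"rotation": [0,0,0],"grip": 1},
    {"offset": [0,0,0.127],"rotation": [0,0,0],"grip": 1},
    {"offset": [0,0,0.127],"rotation": [0,0,0],"grip": 1},
  ],
)

```text
time_s: 21.18
eef_pos: [0.6026, 0.0202, 0.1128]
eef_rot: [2.811, 1.399, 0.004]
ft_force: [-1.9, 0.3, 5.7]
opening: 0.0322
```

```bash
python3 -c "from h import *;tq()"
```

```text
21.375 tz [ 0.041 -0.017 -0.002  0.04   0.004] mean rest [ 1.390e-01  3.120e-01  6.000e-03 -2.049e+00  5.850e-01  6.145e+00] yaw 52.92 p [0.6026 0.0202 0.1128] q6 0.55
```

Request:
jog_arm(
  plan=[
    {"offset": [0,0,0],"rotation": [0,0,0.05],"grip": 1},
    {"offset": [0,0,0],"rotation": [0,0,0.05],"grip": 1},
  ],
)

```text
time_s: 21.62
eef_pos: [0.6026, 0.0202, 0.1128]
eef_rot: [2.847, 1.325, 0.004]
ft_force: [-1.3, 0.3, 6.4]
opening: 0.0323
```

```bash
python3 -c "from h import *;tq()"
```

```text
21.825 tz [0.088 0.052 0.146 0.026 0.121] mean rest [ 0.116  0.329  0.086 -2.607  0.499  5.826] yaw 49.93 p [0.6026 0.0202 0.1128] q6 0.602
```

A 3° turn raised the rest torque by about 0.09 N·m at once, which is the stirrup's own spring rate with no free play, so the screw is seated. Release and clear.

Request:
jog_arm(
  plan=[
    {"offset": [0,0,0],"rotation": [0,0,0],"grip": 0},
    {"offset": [0,0,0],"rotation": [0,0,0],"grip": -1},
    {"offset": [0,0,0],"rotation": [0,0,0],"grip": -1},
    {"offset": [0,0,0],"rotation": [0,0,0],"grip": -1},
    {"offset": [0,0,0],"rotation": [0,0,0],"grip": -1},
    {"offset": [0,0,-0.03],"rotation": [0,0,0],"grip": -1},
    {"offset": [0,0,-0.08],"rotation": [0,0,0],"grip": -1},
    {"offset": [0,0,-0.12],"rotation": [0,0,0],"grip": -1},
    {"offset": [0,0,-0.12],"rotation": [0,0,0],"grip": -1},
    {"offset": [0,0,-0.12],"rotation": [0,0,0],"grip": -1},
  ],
)

```text
time_s: 23.08
eef_pos: [0.6011, 0.0202, 0.2301]
eef_rot: [-2.848, -1.325, 0.001]
ft_force: [0.6, -0.6, -0.4]
opening: 0.0852
```

```bash
python3 -c "
from h import *;st();a=ld('s6')['frame'].astype(int);b=cap('side','s7')['frame'].astype(int)
print('diff',abs(a-b)[165:245,280:360].mean());print(job_done())"
```

```text
t 23.075 p [0.6011 0.0202 0.2301] block xy [-0.001   0.0004] yaw 49.91 tilt [-0.0007  0.0001] F [ 0.61 -0.57 -0.39] Fblk [ 0.76 -0.33] T [ 0.023 -0.011 -0.014] q6 0.602 op 0.0852
diff 1.9028645833333333
the job is handed in; nothing more can be done
None
```

The arbor is home against the end stop and the clamp screw is seated on it. I let go, lifted clear and handed the job in at about 23 s. No verdict was given.

- **Arbor:** I pushed it along the V with the shut fingers until it stalled on the stop at about 8 N. The pictures afterwards show its far end touching the stop.
- **Screw:** I turned it about 180° clockwise in one grip. The torque at rest rose from about 0 to 0.14 and then 0.32 N·m. That is slightly over the 0.15–0.3 target, and one reading as the last step ended was 0.45 N·m, the stated "too much" level. After easing back 1.8° it still read 0.31 N·m, where I had expected about 0.25.
- **Seating check:** After letting go I gripped the knob again and turned it 3° clockwise. The torque rose by about 0.09 N·m with no free play, so the screw was still seated. I then let go again.
- **Stirrup:** After the first release it was square to the block within about 2°. I did not measure its angle while the torque was at its highest.
- **Bystanders:** The gauge's position agreed within about 3 mm between wrist views. The spanner and oil bottle looked unchanged in the side view. The gauge's side-view patch did differ, probably from the arm's shadow.
- **Final check:** The side view around the block barely changed after the last release, and the robot was touching nothing.

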